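Set the charcoal blower's air wheel and start it

TASK

Set the air on the charcoal grill's blower: with a fingertip against the edge of the six-armed wheel, flick it clockwise (seen from above) click by click until the arm with the raised stud rests in its click at the fixed round pointer post, without carrying it on past the pointer. Then press the round start button beside the wheel right down with a fingertip and let it come back up. Nothing is to be gripped or lifted, and the bowls, bottle, lid, lifter, jar and spoon stay where they are.

Things in the scene. Friction and masses are not known exactly. Their poses are not given: they have to be found in the camera images.
- grill: Grill with blower box, immovable. Origin on the counter under the wheel's upright axis; +x leads away from the robot, +y to the fire box, z up. Blower box: x -85 to 95 mm, y -180 to 170 mm, flat deck at z 60 mm carrying wheel, pointer, button. Steel fire box: x -130 to 198, y 170 to 430, 152 high; the lever arm on its far side reaches y 456, x -190, z 182 mm.
- wheel (a joint): Air wheel's angle, rad, growing clockwise seen from above; starts at 0, the studded arm along the grill's -x. Click stops every 60 degrees (0, 1.047, 2.094, ...), dead stops at -0.45 and 5.65. With the pointer at 2, 3 or 4 clicks the goal is 2.094, 3.142 or 4.189. About 2.5 N at an arm's end starts it out of a stop; past half way (30 degrees) it swings on into the next by itself.
- wheel_hub (a point): Top centre of the hub of the wheel, 99 mm above the counter, on its axis; turns with the wheel. The wheel is a flat aluminium star: hub radius 28 mm (z 64 to 96 mm) and six straight arms, 13 mm wide, z 66 to 88 mm, reaching 65 mm from the axis, the gaps between them open. In a stop the arms point along the grill's +x and every 60 degrees from it.
- wheel_stud (a point): Top of the raised black plastic stud (16 mm diameter, upright, 17 mm above its arm) that stands on one arm only, 52 mm from the axis, 105 mm above the counter.
- pointer_top (a point): Top centre of the fixed round pointer post, a plain round brass pin, 16 mm diameter, top 110 mm above the counter, on the deck just outside the arms, 83 mm from the wheel's axis. From start to start it stands 2, 3 or 4 clicks clockwise of the stud's first place (seen from the axis at +60, 0 or -60 degrees from the grill's +x, +60 being towards +y); flat plugs, 2 mm high, fill the other two places.
- start_button (a joint): Start button, metres pressed down: 0 up, 0.006 fully down; springs back up; 5 N holds it fully down.
- start_button_top (a point): Centre of the top face of the round start button (36 mm diameter, pressed straight down), on the deck 135 mm from the wheel's axis along the grill's -y.
- bowls: Nested stack of three white enamel bowls, 124 mm diameter, 74 mm high, beyond the button end of the blower. Origin at the centre of the underside.
- squeeze_bottle: Empty clear plastic squeeze bottle standing behind the wheel, 58 mm diameter, 195 mm high. Origin at the centre of its underside; z along the bottle.
- glass_lid: Round glass lid lying on the counter, 160 mm diameter, 48 mm high with its wooden knob. Origin at the centre of its underside.
- lifter: Grill lifter with a flat steel blade, 280 mm long, lying on the counter in front of the blower (robot side). Its x axis runs from handle to blade.
- salt_jar: Glass jar with a steel cap, 56 mm diameter, 75 mm high. Origin at the centre of its underside.
- spoon: Steel spoon, 190 mm long, lying on the counter beyond the bowls.

How it is judged:
On the way, in this order (a step that is already met when the one before it is completed fails the run):
1. the wheel rests in its click with the studded arm at the pointer (((y of pointer_top in the frame of grill above 0.04 m and value of joint wheel between 1.9644 and 2.2244 rad) or (y of pointer_top in the frame of grill between -0.04 and 0.04 m and value of joint wheel between 3.0116 and 3.2716 rad) or (y of pointer_top in the frame of grill below -0.04 m and value of joint wheel between 4.0588 and 4.3188 rad))), for 0.3 s.
2. the start button is pressed right down (value of joint start_button above 0.0048 m), for 0.05 s.
At the end, for the whole second after the job is handed in: The wheel is at rest in its click with the studded arm at the pointer (within 0.13 rad), the start button has been pressed at least 4.8 mm after that and is up again (under 1 mm), and no bystander has moved 25 mm or more; the bottle stands (((y of pointer_top in the frame of grill above 0.04 m and value of joint wheel between 1.9644 and 2.2244 rad) or (y of pointer_top in the frame of grill between -0.04 and 0.04 m and value of joint wheel between 3.0116 and 3.2716 rad) or (y of pointer_top in the frame of grill below -0.04 m and value of joint wheel between 4.0588 and 4.3188 rad)) and velocity of joint wheel between -0.1 and 0.1 rad/s and value of joint start_button below 0.001 m and distance of each of bowls, squeeze_bottle, glass_lid, lifter, salt_jar, spoon from where it was at the start of the episode below 0.025 m and angle between squeeze_bottle's own z axis and vertical below 0.15 rad); the robot touches nothing.
It fails at once if the wheel is carried past the pointer towards the next click ((y of pointer_top in the frame of grill above 0.04 m and value of joint wheel above 2.5944 rad) or (y of pointer_top in the frame of grill between -0.04 and 0.04 m and value of joint wheel above 3.6416 rad) or (y of pointer_top in the frame of grill below -0.04 m and value of joint wheel above 4.6888 rad)).
It fails at once if the start button is pressed while the wheel is not at the pointer (value of joint start_button above 0.003 m and not ((y of pointer_top in the frame of grill above 0.04 m and value of joint wheel between 1.8944 and 2.2944 rad) or (y of pointer_top in the frame of grill between -0.04 and 0.04 m and value of joint wheel between 2.9416 and 3.3416 rad) or (y of pointer_top in the frame of grill below -0.04 m and value of joint wheel between 3.9888 and 4.3888 rad))).
It fails at once if a bystander is lifted, carried or knocked aside (25 mm) or the bottle tips (distance of any of bowls, squeeze_bottle, glass_lid, lifter, salt_jar, spoon from where it was at the start of the episode above 0.025 m or angle between squeeze_bottle's own z axis and vertical above 0.3 rad).
It also fails if it takes over 51 s, if anything falls off the work surface, if the arm or the gripper's body presses on something with over 40 N, if the wrist force passes 120 N, or if a joint passes its speed limit or range.

ROBOT

A 6-joint arm with a two-finger parallel gripper is mounted at the origin on the work surface. World frame = base frame: x ahead of the robot, y to its left, z up, the work surface at z = 0. Lengths are in m, angles in rad, forces in N, time in s.
With the tool pointing down it reaches from about 0.25 to 0.725 m from the base axis. Payload 9.7 kg.
Tool frame: the origin (TCP) lies at the very end of the fingers, on their centre line; the grasp point (between the pads) lies 19 mm behind it; z points along the fingers, x is the direction in which the jaws open and shut, and the axes are right-handed (so a half turn about z gives the same grasp; the last joint's range is limited). The gripper opens to 85 mm and grips with 20 to 120 N. Pads are 22 mm wide; open, the fingers measure 114 mm over their backs; the gripper's body (76 mm by 85 mm) begins 54 mm behind the grasp point. The pads swing forward as they close: fully open they stand 13 mm farther back than shut.
Start: joints at [-1.264, 0.087, 0.176, 1.66, 0, 1.571], TCP at [0.166, -0.524, 0.231] pointing down, gripper open.
Joint ranges: [-3.13, 3.13], [-0.85, 1.81], [-1.15, 1.24], [-2.2, 2.28], [-1.44, 1.52], [-3.14, 3.14]. Speed limits (rad/s): [2.22, 2.22, 2.57, 3.14, 3.14, 3.14].

INTERFACE

Orientations are given as a 3x3 rotation matrix whose columns are the frame's x, y, z axes.
In Python, from plant import env gives the robot as it stands.
- The arm moves only by the tool servo_tool, never from a script. Its argument "steps" is a list of rows, each a list of 7 numbers: the opening, from 0 (shut) to 1 (fully open), then the shift along the world's x, y, z in m, then the turn, a rotation vector about the world's x, y, z in rad. A call has 1 to 10 rows; each row shifts and turns the pose as measured when the row begins; what a row does not reach is not made up. A row lasts 1/8 s, in which the tool goes at most 62.5 mm and 10.7 degrees, less where a joint would pass 70% of its speed; a pose out of reach is approached as far as the arm can. A call is refused whole if a number of a shift passes 0.0625 or a number of a turn 0.188, either way. A call with a gripper value outside its range is refused whole. The fingers move at their own pace and stop on an object; the grip force is fixed at half the most. Time passes only in rows, so rows that do not move let the fingers close. It gives the time, the measured TCP pose, the force and the opening at its end, in the units of the state.
- env.observe(): the state, without advancing time (a new reading comes with each control period).
- env.grab_frame(name): name is "scene" or "top"; returns a dict with "pixels" (420x560x3 uint8, red, green, blue), "camera_matrix" (3x3 intrinsics, pixels), "world_to_cam" (4x4, takes a point from world to camera coordinates). Camera axes: x right, y down, z forward; pixel columns grow to the right and rows downward; lengths in m; the calibration is good to about 2 mm. A picture is of the moment at which its call begins. There is no depth.
- env.finish_job(): hands the job in, once; it reports no verdict.
The state is a dict: "t": time; "qpos": joint angles; "qd": joint speeds; "joint_torque": joint torques, N m; "tool_pos": TCP position; "ee_rot": TCP orientation; "wrist_force": force on the tool from outside, world axes, zero at the start; "moment": the same for the moment, N m; "opening": opening from 0.0 (shut) to 1.0 (fully open).
Only numpy, scipy, OpenCV 4.12 (cv2) and the standard library are available. Lean on these libraries where they do the work, as an engineer would, in place of code of your own. Each camera call takes 0.05 s, during which the arm holds its last target. There are 200 camera calls.

## Working session

There is one attempt and no reset: what is moved stays moved. The work goes in short steps, Python scripts to look and compute and a tool call to move; the robot and the scene stay as the last step left them, time stands still between calls to the robot, and variables do not carry over. Pictures are saved under pics/ and viewed, about 8 in all and at most 12, crops included, and the job is handed in when it is done.

Besides the shell and the picture viewer there is one more tool, called after "Emit:" as a command line: name --pt "numbers of a row" for each row, then --argument value for the rest. servo_tool: Moves the arm, as the interface text tells. Its arguments: {"type":"object","properties":{"steps":{"type":"array","items":{"type":"array","items":{"type":"number"}}}},"required":["steps"]}

```bash
mkdir -p pics; python3 - <<'E'
from plant import env
import cv2,numpy as np
for n in("top","scene"):
    f=env.grab_frame(n); cv2.imwrite(f"pics/{n}0.png",f["pixels"][:,:,::-1]); np.savez(f"{n}0.npz",**f)
    print(n,f["camera_matrix"].tolist(),np.round(f["world_to_cam"],4).tolist())
print(env.observe())
E
```

```text
top [[440.0683190747607, 0.0, 274.22716103724844], [0.0, 440.0683190747607, 207.84430261770834], [0.0, 0.0, 1.0]] [[0.0046, -0.9998, 0.0196, -0.1371], [-0.9986, -0.0056, -0.0529, 0.5928], [0.053, -0.0193, -0.9984, 1.0758], [0.0, 0.0, 0.0, 1.0]]
scene [[540.4670888387604, 0.0, 272.6389817988199], [0.0, 540.4670888387604, 208.45791510746974], [0.0, 0.0, 1.0]] [[0.8733, 0.4869, -0.0183, -0.4603], [0.2951, -0.5584, -0.7753, -0.1963], [-0.3877, 0.6717, -0.6313, 1.4273], [0.0, 0.0, 0.0, 1.0]]
{'t': 0.1, 'qpos': array([-1.26398735e+00,  8.74262908e-02,  1.75221302e-01,  1.65982792e+00,
       -8.58208328e-06,  1.57080148e+00]), 'qd': array([-0.00150176, -0.00064652,  0.0015825 ,  0.00148437,  0.00019841,
       -0.00041109]), 'joint_torque': array([ 9.08831043e-05, -5.21561372e+01,  4.65652049e+01,  1.60157861e-02,
       -5.41572308e-05,  1.59085494e-05]), 'tool_pos': array([ 0.16604323, -0.52411355,  0.23064638]), 'ee_rot': array([[ 3.02013025e-01, -9.53303722e-01, -3.81652616e-04],
       [-9.53302997e-01, -3.02013266e-01,  1.17624770e-03],
       [-1.23658547e-03,  8.58845514e-06, -9.99999235e-01]]), 'wrist_force': array([-0.01527429, -0.5924403 , -0.63082923]), 'moment': array([ 0.01182472, -0.01173747,  0.00754789]), 'opening': 0.9999570858415133}
```

View pics/top0.png

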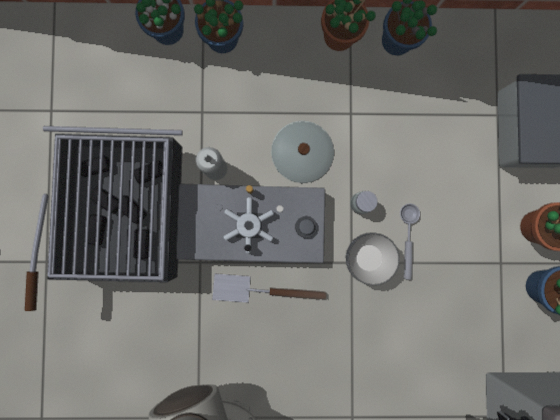

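View pics/scene0.png

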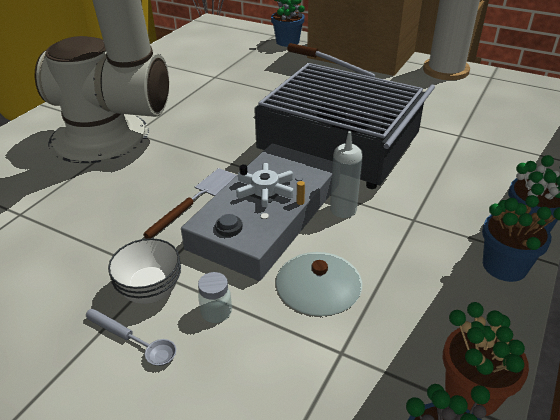

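Top view (560x420): hub near (249,225), stud at (248,248), brass pointer at (249,188), button at (307,227). The pointer is opposite the stud, so 3 clicks, goal 3.142. The scene view agrees. Now I'll measure.

```bash
cat > h.py <<'E'
import numpy as np,cv2
def ray(f,uv,z):
    K,T=f["camera_matrix"],f["world_to_cam"]; R,t=T[:3,:3],T[:3,3]
    d=R.T@np.linalg.solve(K,[uv[0],uv[1],1]); c=-R.T@t
    return (c+d*(z-c[2])/d[2])[:3]
def proj(f,p):
    q=f["camera_matrix"]@(f["world_to_cam"]@np.append(p,1))[:3]; return q[:2]/q[2]
def blobs(m,roi,mn=8):
    x0,y0,x1,y1=roi; mm=np.zeros_like(m,np.uint8); mm[y0:y1,x0:x1]=m[y0:y1,x0:x1]
    n,_,s,c=cv2.connectedComponentsWithStats(mm)
    return [(s[i,4],c[i].round(1),s[i,:4]) for i in range(1,n) if s[i,4]>=mn]
E
python3 - <<'E'
from h import *
f=np.load("top0.npz"); p=f["pixels"].astype(int); r,g,b=p[...,0],p[...,1],p[...,2]
roi=(190,178,332,268)
print("orange",blobs((r-b>60),roi,3)); print("dark",blobs((p.max(2)<45),roi,6)); print("bright",blobs((p.min(2)>120),roi,6))
im=cv2.resize(f["pixels"][170:275,185:335],None,fx=5,fy=5,interpolation=cv2.INTER_CUBIC); cv2.imwrite("pics/c1.png",im[:,:,::-1])
E
```

```text
orange [(np.int32(28), array([248.8, 188.4]), array([246, 186,   6,   6], dtype=int32))]
dark [(np.int32(13), array([256. , 236.5]), array([252, 235,   8,   3], dtype=int32)), (np.int32(26), array([247.7, 247.8]), array([245, 246,   6,   5], dtype=int32))]
bright [(np.int32(606), array([296.2, 183.1]), array([254, 178,  78,  18], dtype=int32)), (np.int32(6), array([215.7, 183.2]), array([215, 182,   3,   3], dtype=int32)), (np.int32(713), array([245.6, 222. ]), array([223, 197,  50,  48], dtype=int32)), (np.int32(48), array([279.4, 208.3]), array([276, 205,   8,   8], dtype=int32)), (np.int32(61), array([265.8, 235.5]), array([260, 231,  12,  10], dtype=int32)), (np.int32(70), array([235.3, 266.7]), array([212, 265,  50,   3], dtype=int32)), (np.int32(22), array([272.6, 267. ]), array([263, 266,  21,   2], dtype=int32))]
```

View pics/c1.png

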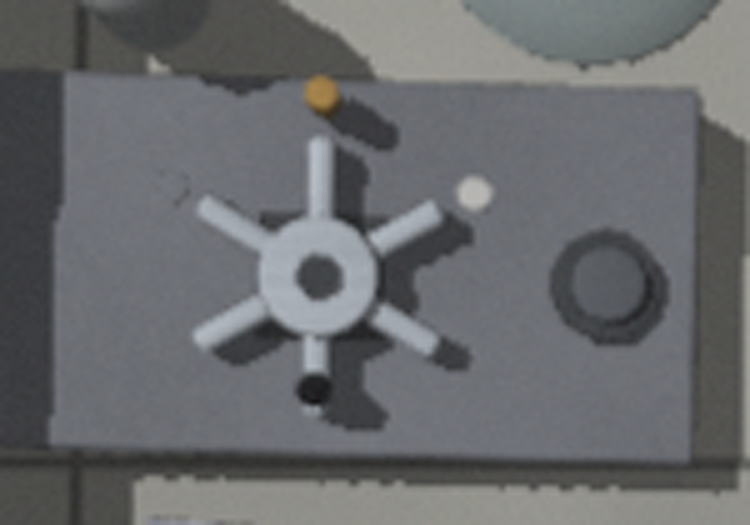

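The crop shows the hub at (319,277) with a dark cap, stud (314,388), pointer (321,95) and button (610,285). There is a white plug at (474,193) and another at about (178,185), so the pointer is directly opposite the stud.

```bash
python3 - <<'E'
from h import *
f=np.load("top0.npz"); s=np.load("scene0.npz")
hub=ray(f,(248.8,225.4),.099); st=ray(f,(247.9,248),.105); po=ray(f,(248.9,188.5),.11)
print(hub,st,po,"r",np.hypot(*(st-hub)[:2]),np.hypot(*(po-hub)[:2]))
d=po-st; print("yaw",np.arctan2(d[1],d[0]))
for z in(.065,.075,.085):
    b=ray(f,(307.,227.),z); print("btn",z,b,np.hypot(*(b-hub)[:2]),np.arctan2(*(b-hub)[1::-1]),proj(s,b))
print("scene hub",proj(s,hub),proj(s,st),proj(s,po))
# bottle base from scene
print("bottle",ray(s,(345,212),0.0),ray(f,(209,158),.195), ray(f,(209,158),.15))
E
```

```text
[ 0.54854049 -0.07443908  0.099     ] [ 0.49720304 -0.0730182   0.105     ] [ 0.63226244 -0.07444644  0.11      ] r 0.05135710720975079 0.08372194536405458
yaw -0.010574481956554676
btn 0.065 [ 0.54585134 -0.21109374  0.065     ] 0.1366811167621794 -1.590472212328291 [226.79478341 225.33625577]
btn 0.075 [ 0.5457526  -0.21015263  0.075     ] 0.13574218834086618 -1.5913358984269375 [226.64266306 221.05791464]
btn 0.085 [ 0.54565386 -0.20921153  0.085     ] 0.13480336258744302 -1.592211615312933 [226.48886235 216.73231393]
scene hub [263.15192232 174.32219517] [241.92965482 164.89727132] [299.87657509 181.28651748]
bottle [0.70166411 0.00568627 0.        ] [0.68730493 0.00585876 0.195     ] [0.69478385 0.01171301 0.15      ]
```

Emit:
servo_tool --pt "0 0.033 0.042 0 0 0 0.125" --pt "0 0.033 0.042 0 0 0 0.125" --pt "0 0.033 0.042 0 0 0 0.125" --pt "0 0.033 0.042 0 0 0 0.125" --pt "0 0.033 0.042 0 0 0 0.125" --pt "0 0.033 0.042 0 0 0 0.125" --pt "0 0.033 0.042 0 0 0 0.125" --pt "0 0.033 0.042 0 0 0 0.125" --pt "0 0.033 0.042 0 0 0 0.125" --pt "0 0 0 0 0 0 0"

```text
t: 1.35
tool_pos: [0.4687, -0.1323, 0.226]
ee_rot: [[0.995, -0.104, -0.006], [-0.104, -0.995, 0.001], [-0.007, -0.001, -1.0]]
wrist_force: [-0.3, -0.6, -0.3]
opening: 0.0
```

```bash
python3 - <<'E'
from plant import env
o=env.observe(); print(o["t"],o["tool_pos"],o["ee_rot"].round(3).tolist(),o["opening"],o["wrist_force"])
E
```

```text
1.35 [ 0.46868096 -0.13234973  0.2260091 ] [[0.995, -0.104, -0.006], [-0.104, -0.995, 0.001], [-0.007, -0.001, -1.0]] 0.000383137543583267 [-0.34628308 -0.60232636 -0.32283601]
```

Emit:
servo_tool --pt "0 0.013 0.0135 -0.03 0 0 0.045" --pt "0 0.013 0.0135 -0.04 0 0 0.045" --pt "0 0 0 -0.04 0 0 0" --pt "0 0 0 0 0 0 0"

```text
t: 1.85
tool_pos: [0.494, -0.1059, 0.113]
ee_rot: [[1.0, -0.014, -0.007], [-0.014, -1.0, 0.0], [-0.007, -0.0, -1.0]]
wrist_force: [0.4, 0.8, 0.4]
opening: -0.005
```

```bash
cat > look.py <<'E'
import sys; from plant import env; from h import *
n=sys.argv[1]; t=env.grab_frame("top"); s=env.grab_frame("scene")
A=cv2.resize(t["pixels"][165:285,180:340],(400,300),interpolation=2); B=cv2.resize(s["pixels"][100:280,160:400],(400,300),interpolation=2)
cv2.imwrite(f"pics/{n}.png",np.hstack([A,B])[:,:,::-1]); o=env.observe(); print(o["t"],o["tool_pos"].round(4),o["wrist_force"].round(1))
E
python3 look.py l1
```

```text
1.95 [ 0.4959 -0.1063  0.1167] [0.  0.1 0.4]
```

View pics/l1.png

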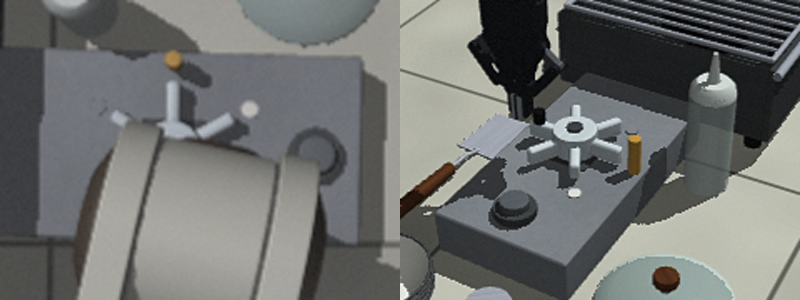

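Emit:
servo_tool --pt "0 0 0 -0.025 0 0 0" --pt "0 0 0 -0.017 0 0 0" --pt "0 -0.007 0.015 0 0 0 0" --pt "0 -0.002 0.015 0 0 0 0" --pt "0 0 0.01 0 0 0 0"

```text
t: 2.58
tool_pos: [0.4894, -0.0667, 0.0819]
ee_rot: [[1.0, -0.018, 0.009], [-0.018, -1.0, -0.004], [0.009, 0.004, -1.0]]
wrist_force: [-1.0, -1.8, -1.1]
opening: 0.002
```

Emit:
servo_tool --pt "0 0.001 0.008 -0.007 0 0 0" --pt "0 0.001 0.008 0 0 0 0" --pt "0 0 0.004 0 0 0 0" --pt "0 0 0 0 0 0 0"

```text
t: 3.08
tool_pos: [0.4921, -0.0435, 0.0753]
ee_rot: [[1.0, -0.016, 0.01], [-0.016, -1.0, -0.003], [0.01, 0.003, -1.0]]
wrist_force: [0.2, 0.0, -0.7]
opening: 0.001
```

```bash
python3 look.py l2
```

```text
3.175 [ 0.4921 -0.0439  0.0753] [-0.  -0.2  0.3]
```

View pics/l2.png

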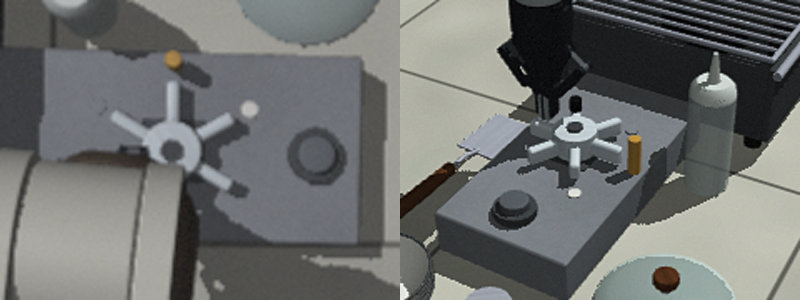

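First click is done: in the right panel the stud moved to (575,103), which is the +y near arm. On to the second click.

Emit:
servo_tool --pt "0 0 0 0.03 0 0 0" --pt "0 0 0 0.015 0 0 0" --pt "0 0.001 -0.025 0 0 0 0" --pt "0 0.001 -0.025 0 0 0 0" --pt "0 0.001 -0.012 0 0 0 0" --pt "0 0 0 0 0 0 0"

```text
t: 3.92
tool_pos: [0.495, -0.1084, 0.1211]
ee_rot: [[1.0, -0.018, 0.01], [-0.018, -1.0, -0.003], [0.01, 0.003, -1.0]]
wrist_force: [-0.0, 0.5, 0.2]
opening: 0.002
```

Emit:
servo_tool --pt "0 0 0.001 -0.026 0 0 0" --pt "0 0 0.001 -0.02 0 0 0" --pt "0 0 0 0 0 0 0" --pt "0 -0.007 0.014 0 0 0 0" --pt "0 -0.002 0.014 0 0 0 0" --pt "0 0 0.01 0 0 0 0" --pt "0 0.001 0.01 0 0 0 0" --pt "0 0.001 0.008 0 0 0 0" --pt "0 0 0 0 0 0 0"

```text
t: 5.05
tool_pos: [0.4885, -0.0436, 0.077]
ee_rot: [[1.0, -0.016, 0.013], [-0.016, -1.0, -0.003], [0.013, 0.003, -1.0]]
wrist_force: [-0.7, 0.3, 0.1]
opening: 0.002
```

```bash
cat > stud.py <<'E'
from plant import env; from h import *
s=env.grab_frame("scene"); hub=np.array([.5485,-.0744,0])
for k in range(6):
    a=np.pi-k*np.pi/3-.012; q=proj(s,hub+[.052*np.cos(a),.052*np.sin(a),.098]); u,v=q.round().astype(int)
    print(k,q.round(),s["pixels"][v-2:v+3,u-1:u+2].mean().round(0))
o=env.observe(); print(o["t"],o["tool_pos"].round(4),o["wrist_force"].round(1))
E
python3 stud.py
```

```text
0 [242. 168.] 64.0
1 [263. 160.] 123.0
2 [285. 167.] 12.0
3 [286. 182.] 64.0
4 [263. 190.] 153.0
5 [241. 183.] 59.0
5.1 [ 0.4885 -0.0439  0.0769] [-0.3 -0.1  0.2]
```

The stud reads dark (12) at click place 2. Now the third and last click, the same way.

Emit:
servo_tool --pt "0 0 0 0.03 0 0 0" --pt "0 0 0 0.013 0 0 0" --pt "0 0.002 -0.025 0 0 0 0" --pt "0 0.002 -0.025 0 0 0 0" --pt "0 0.002 -0.01 0 0 0 0" --pt "0 0 0 0 0 0 0"

```text
t: 5.85
tool_pos: [0.4942, -0.106, 0.1197]
ee_rot: [[1.0, -0.017, 0.011], [-0.017, -1.0, -0.002], [0.011, 0.002, -1.0]]
wrist_force: [-0.7, 0.5, -0.1]
opening: 0.002
```

Emit:
servo_tool --pt "0 0 0 -0.025 0 0 0" --pt "0 0 0 -0.019 0 0 0" --pt "0 0 0 0 0 0 0" --pt "0 -0.006 0.013 0 0 0 0" --pt "0 -0.001 0.013 0 0 0 0" --pt "0 0 0.01 0 0 0 0" --pt "0 0.001 0.01 0 0 0 0" --pt "0 0.001 0.007 0 0 0 0" --pt "0 0 0 0 0 0 0"

```text
t: 6.98
tool_pos: [0.4897, -0.0464, 0.0772]
ee_rot: [[1.0, -0.015, 0.014], [-0.015, -1.0, -0.002], [0.014, 0.001, -1.0]]
wrist_force: [-0.6, -0.4, -0.0]
opening: -0.003
```

```bash
python3 stud.py; python3 look.py l3
```

```text
0 [242. 168.] 56.0
1 [263. 160.] 123.0
2 [285. 167.] 125.0
3 [286. 182.] 12.0
4 [263. 190.] 148.0
5 [241. 183.] 61.0
7.025 [ 0.4896 -0.0467  0.0771] [ 0.1 -0.5  0.7]
7.125 [ 0.4895 -0.0472  0.077 ] [-0.2 -0.5  0.6]
```

View pics/l3.png

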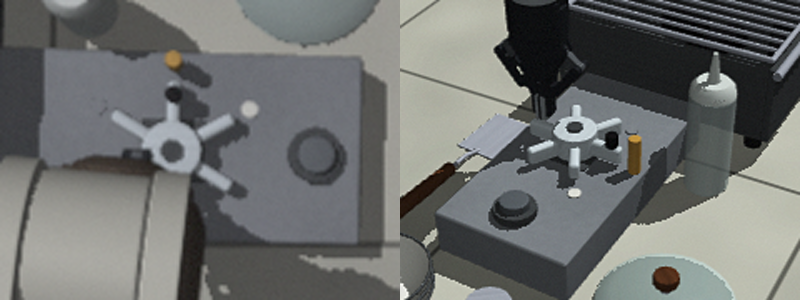

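The stud (174,94) is at the pointer (172,60) in the left panel, wheel in its click. Now to the button.

Emit:
servo_tool --pt "0 0 0 0.03 0 0 0" --pt "0 0 0 0.03 0 0 0" --pt "0 0.014 -0.04 0 0 0 0" --pt "0 0.014 -0.04 0 0 0 0" --pt "0 0.014 -0.04 0 0 0 0" --pt "0 0.01 -0.03 0 0 0 0" --pt "0 0 0 -0.02 0 0 0" --pt "0 0 0 0 0 0 0"

```text
t: 8.12
tool_pos: [0.542, -0.2052, 0.118]
ee_rot: [[1.0, -0.019, 0.013], [-0.019, -1.0, -0.002], [0.013, 0.002, -1.0]]
wrist_force: [-0.1, 0.1, 0.5]
opening: 0.0
```

```bash
python3 stud.py; python3 look.py l4
```

```text
0 [242. 168.] 39.0
1 [263. 160.] 128.0
2 [285. 167.] 130.0
3 [286. 182.] 15.0
4 [263. 190.] 168.0
5 [241. 183.] 36.0
8.175 [ 0.5425 -0.2053  0.1193] [-1.1 -0.2 -0.1]
8.275 [ 0.543  -0.2048  0.1205] [ 0.4 -0.4 -0.1]
```

View pics/l4.png

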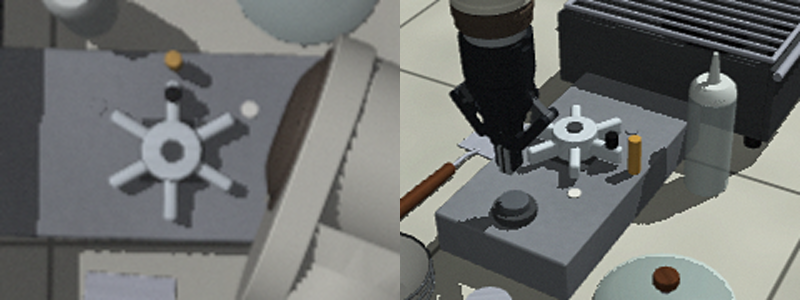

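Emit:
servo_tool --pt "0 0.003 -0.005 -0.015 0 0 0" --pt "0 0 0 -0.013 0 0 0" --pt "0 0 0 -0.004 0 0 0" --pt "0 0 0 0 0 0 0"

```text
t: 8.78
tool_pos: [0.5465, -0.2093, 0.0871]
ee_rot: [[1.0, -0.017, 0.018], [-0.017, -1.0, -0.004], [0.018, 0.003, -1.0]]
wrist_force: [0.1, -0.5, 0.2]
opening: -0.001
```

Emit:
servo_tool --pt "0 0 0 -0.004 0 0 0" --pt "0 0 0 -0.003 0 0 0"

```text
t: 9.02
tool_pos: [0.5467, -0.2093, 0.0805]
ee_rot: [[1.0, -0.016, 0.019], [-0.016, -1.0, -0.004], [0.019, 0.004, -1.0]]
wrist_force: [-1.6, 0.9, 3.5]
opening: 0.001
```

Emit:
servo_tool --pt "0 0 0 -0.003 0 0 0" --pt "0 0 0 -0.002 0 0 0"

```text
t: 9.28
tool_pos: [0.5467, -0.2093, 0.076]
ee_rot: [[1.0, -0.016, 0.019], [-0.016, -1.0, -0.004], [0.019, 0.004, -1.0]]
wrist_force: [-3.9, 1.6, 11.0]
opening: 0.0
```

Emit:
servo_tool --pt "0 0 0 -0.002 0 0 0" --pt "0 0 0 0 0 0 0"

```text
t: 9.52
tool_pos: [0.5469, -0.2094, 0.0766]
ee_rot: [[1.0, -0.016, 0.021], [-0.016, -1.0, -0.005], [0.022, 0.005, -1.0]]
wrist_force: [-2.8, 0.9, 5.2]
opening: 0.003
```

Emit:
servo_tool --pt "0 0 0 -0.004 0 0 0" --pt "0 0 0 -0.003 0 0 0" --pt "0 0 0 -0.002 0 0 0"

```text
t: 9.9
tool_pos: [0.5472, -0.2095, 0.076]
ee_rot: [[0.999, -0.017, 0.027], [-0.016, -1.0, -0.007], [0.027, 0.007, -1.0]]
wrist_force: [-6.9, 2.9, 12.5]
opening: -0.001
```

Emit:
servo_tool --pt "0 0 0 0.02 0 0 0" --pt "0 0 0 0.03 0 0 0" --pt "0 -0.02 0 0.04 0 0 0" --pt "0 -0.04 -0.03 0.04 0 0 0" --pt "0 -0.04 -0.03 0 0 0 0" --pt "0 -0.04 -0.03 0 0 0 0" --pt "0 0 0 0 0 0 0" --pt "0 0 0 0 0 0 0"

```text
t: 10.9
tool_pos: [0.4049, -0.301, 0.2087]
ee_rot: [[0.999, -0.015, 0.03], [-0.015, -1.0, -0.01], [0.03, 0.009, -1.0]]
wrist_force: [-0.5, 0.9, -0.9]
opening: 0.003
```

```bash
python3 stud.py; python3 look.py l5
```

```text
0 [242. 168.] 65.0
1 [263. 160.] 120.0
2 [285. 167.] 123.0
3 [286. 182.] 14.0
4 [263. 190.] 160.0
5 [241. 183.] 67.0
10.95 [ 0.405  -0.3009  0.2087] [ 0.4  0.9 -0.6]
11.05 [ 0.4053 -0.3005  0.2085] [-0.3 -0.1  0.3]
```

View pics/l5.png

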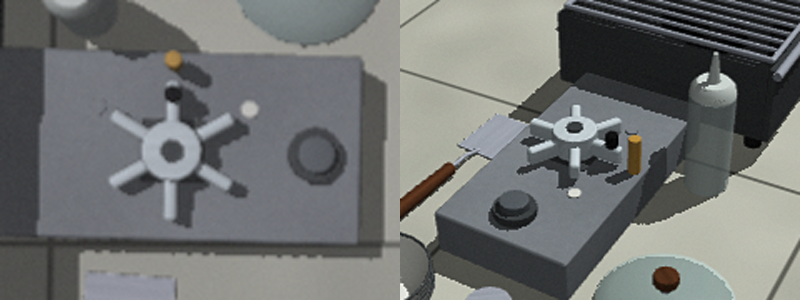

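The picture shows the stud at the pointer, the button back up and everything else in place. The arm is clear, so I'm handing in.

```bash
python3 -c "
from plant import env; print(env.finish_job())"
```

```text
the job is handed in; nothing more can be done
None
```

I set the wheel to the pointer, pressed the start button right down and let it come back up, then handed the job in at about 11 s. The interface gave no verdict.

- **Wheel:** The pointer stands directly opposite the stud's starting place, so the goal was three clicks (3.142 rad). I flicked the wheel clockwise three times with the shut fingertips, checking by camera after each click. In the last pictures the studded arm rests in its click at the brass pointer.
- **Button:** The fingertip stopped at z 0.076 m, with the wrist force rising to 12.5 N (5 N holds the button down). The top was at about 0.082 m by estimate, so that fits the full 6 mm of travel. There is no direct reading of the button. After release it looks up again.
- **Surroundings:** In the final close-up crop the bottle and the parts of the lid, lifter and bowls in view look unmoved. The jar and spoon were outside that crop, but the arm never came down near them. The arm ended clear, with wrist force near zero.

No check failed or disagreed.

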